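Tare the sample scale with the empty fruit tray

ROBOT

A 7-joint arm with a two-finger parallel gripper is mounted at the origin on the work surface. World frame = base frame: x ahead of the robot, y to its left, z up, the work surface at z = 0. Lengths are in m, angles in rad, forces in N, time in s.
With the tool pointing down it reaches from about 0.425 to 0.925 m from the base axis. Payload 6.8 kg.
Tool frame: the origin (TCP) lies on the mounting face of the last link; the fingertips stand 173 mm ahead of it and the grasp point (between the pads) lies 155 mm ahead of it; z points along the fingers, y is the line along which they close (so a half turn about z gives the same grasp; the last joint's range is limited). The gripper opens to 85 mm and grips with 20 to 120 N. Pads are 22 mm wide; open, the fingers measure 114 mm over their backs; the gripper's body (76 mm by 85 mm) begins 54 mm behind the grasp point. The pads swing forward as they close: fully open they stand 13 mm farther back than shut.
Start: joints at [-1.317, 0.477, 0.022, 1.555, -0.011, 1.109, -0.083], TCP at [0.239, 0.631, 0.405] pointing down, gripper open.
Joint ranges: [-2.96, 2.96], [-0.34, 2.1], [-1.41, 1.46], [0.24, 2.44], [-1.37, 4.51], [0.17, 1.92], [-2.96, 2.96]. Speed limits (rad/s): [2.39, 2.39, 3.14, 3.14, 3.14, 3.14, 3.14].

INTERFACE

Orientations are given as a unit quaternion [w, x, y, z].
In Python, from station import bot gives the robot as it stands. The module is installed in compiled form; this text tells all that it offers.
- The arm moves only by the shell command python3 -m pendant 'ROWS' [FORCE]. ROWS is JSON, a list of rows, each a list of 5 numbers: the finger opening in m, from 0 to 0.0854, then the shift along the tool's x, y, z in m, then the turn about the tool's z in degrees. In form: [[jaw, x, y, z, yaw], ...]. A call has 1 to 12 rows; each row shifts and turns the commanded pose from where the row before left it, along the tool's axes as they then stand; what a row does not reach is not made up. A row lasts 1/12 s, in which the tool goes at most 41.7 mm and 7.16 degrees, less where a joint would pass 70% of its speed; a pose out of reach is approached as far as the arm can. A call with a gripper value outside its range is refused whole. The fingers move at their own pace and stop on an object; FORCE is the grip in N (left out, the last holds). Time passes only in rows, so rows that do not move let the fingers close. It gives the time, the measured TCP pose, the force, the opening and the grip force at its end, in the units of the state.
- bot.get_obs(): the state, without advancing time (a new reading comes with each control period).
- bot.read_camera(name): name is "side" or "top" or "wrist"; returns (picture, depth): 480x640x3 uint8, blue, green, red; 480x640 float32, m along the optical axis (not along the pixel's ray), 0 where there is no reading.
- bot.camera_model(name): a dict with "intrinsics" (3x3 intrinsics, pixels), "R" (3x3) and "t" (3): a world point X has camera coordinates R X + t. Camera axes: x right, y down, z forward; pixel columns grow to the right and rows downward; lengths in m; the calibration is good to about 2 mm. A picture is of the moment at which its call begins: read the wrist's pose just before it. camera_model takes no time and is no camera call; for the wrist camera it gives the pose at the moment of the call.
- bot.hand_in(): hands the job in; it is judged then, once.
Trained networks look in the newest picture that a camera, given by its name, has taken for a name from the list of things; names that differ only in an ending like _2 or _b are one class to them, and where a whole thing is asked for, a point or a joint stands for the part that bears it (a point fixed in the world has none). Each returns a list of dicts, best first, with "score" (0 to 1); they miss things now and then, are a little off and sometimes report something else, mostly with a low value. They report only what shows in the picture. A call takes as long as a camera call.
- bot.boxes_of(name, camera): "at" ([column, row] in pixels, amid what is visible of it).
- bot.trace(name, camera): "mask" (480x640 bool, what is visible of it) and "at" ([column, row] in pixels, amid what is visible of it).
- bot.pinpoint(name, camera): "at" ([column, row] in pixels: a listed point, or the origin of a listed thing).
The state is a dict: "t": time; "q": joint angles; "joint_vel": joint speeds; "joint_torque": joint torques, N m; "eef_pos": TCP position; "tool_rot": TCP orientation; "contact_force": force on the tool from outside, world axes, zero at the start; "torque": the same for the moment, N m; "gripper_width": opening from 0.0 (shut) to 1.0 (fully open); "grasp_force": force on a finger pad.
Only numpy, scipy, OpenCV 4.12 (cv2) and the standard library are available. Lean on these libraries where they do the work, as an engineer would, in place of code of your own. Each camera call takes 0.05 s, during which the arm holds its last target. There are 200 camera calls.

TASK

Get the bench scale ready for weighing a fruit sample: with your fingertips, push the empty tray back along the weighing pan until its rear side lies flat against the raised back stop, without lifting or tipping it. Then take your fingers off the tray, reach down into the round well on the right of the display (seen from the robot) and press the sunken tare key fully down for about half a second, and let it come up again. Do not press tare before the tray is home, leave the on/off key in the square well alone, and do not disturb the fruit and instruments standing beside the scale.

Things in the scene. Friction and masses are not known exactly. Their poses are not given: they have to be found in the camera images.
- scale: white bench scale, 340 mm deep, 310 mm wide, it stays put. Origin: centre of its footprint at bench level; x points to its back, away from the operator, y left, z up. Level steel weighing pan at x -60 to +170 mm, 300 mm wide, its top 95 mm above the bench. In front of it (x -166 to -60 mm) a deck with display and keys slopes 0.21 rad down to the operator, 75 mm high at the pan, 53 mm at the front
- stop (a point): foot of the back stop, mid-width, on the pan's top: the face of an upright steel strip 35 mm high over the pan's full width, at x = +165 mm of the scale; axes as the scale's
- tare_rim (a point): centre of the mouth of the round tare well, in the deck's face right of the display (scale x -113, y -102 mm). 48 mm diameter, 30 mm deep, walls square to the deck. z axis points out of the well, leaning 0.21 rad from vertical towards the operator
- tare_top (a point): centre of the top face of the tare key, a round black key of 33 mm diameter in the round well, 20 mm below the deck's face; z axis as tare_rim
- tare (a joint): travel of the tare key in m along the well's axis: 0 up, 0.005 fully down; sprung, 1.4 N to start and 4.9 N fully down, returns by itself
- power_top (a point): centre of the top face of the on/off key, a square black key 30 mm wide in the square well left of the display (44 mm wide; scale x -113, y +102 mm), also 20 mm below the deck's face; not to be pressed
- power (a joint): travel of the on/off key in m: 0 up, 0.005 fully down; same spring
- tray: empty open plastic tray, loose on the pan, 0.27 to 0.53 kg, 180 mm deep (x), 220 mm wide (y), 50 mm high, walls 4 mm. Origin: centre of its underside; x to the back of the scale. At the start too far forward and askew, its front side out over the deck; home, its origin is at x = +75 mm of the scale and its axes along the scale's
- punnet: clear punnet with three kiwifruit, 140 x 104 mm, 88 mm high, loose, beside the scale; origin at the centre of its underside
- penetrometer: steel fruit firmness gauge lying flat, round dial of 62 mm diameter, 26 mm high, with a plunger along its x, 104 mm long in all; loose, beside the scale; origin under the middle of its length
- refractometer: white pocket refractometer, 110 x 56 x 30 mm, loose, beside the scale; origin at the centre of its underside
- rinse_bottle: white plastic rinse bottle, 58 mm diameter, 150 mm high, loose, beside the scale; origin at the centre of its underside

How it is judged:
By the outcome, as a careful person would: the job done as asked, in the order asked, and still so for the second after the job is handed in, with the robot touching nothing.
It also fails if it takes over 42 s, if anything falls off the work surface, if the arm or the gripper's body presses on something with over 40 N, if the wrist force passes 120 N, or if a joint passes its speed limit or range.

## Working session

There is one attempt and no reset: what is moved stays moved. The work goes in short steps, Python scripts to look and compute and a shell command to move; the robot and the scene stay as the last step left them, time stands still between calls to the robot, and variables do not carry over. Pictures are saved under pics/ and viewed, at most 10 in all, crops included, and the job is handed in when it is done.

```bash
mkdir -p pics; cat > h.py <<'E'
import numpy as np, cv2
from station import bot
def cam(n):
    m=bot.camera_model(n); return np.array(m["intrinsics"]),np.array(m["R"]),np.array(m["t"])
def w(n,uv,d,cm=None):
    K,R,t=cm or cam(n); p=np.linalg.inv(K)@np.array([uv[0],uv[1],1.])*d
    return R.T@(p-t)
def plane(n,uv,z,cm=None):
    K,R,t=cm or cam(n); r=R.T@np.linalg.inv(K)@np.array([uv[0],uv[1],1.]); c=-R.T@t
    return c+r*(z-c[2])/r[2]
E
python3 - <<'E'
from h import *
o=bot.get_obs(); print(o["t"],o["eef_pos"],o["tool_rot"],o["gripper_width"])
for n in ["top","side"]:
    im,d=bot.read_camera(n); cv2.imwrite(f"pics/{n}0.png",im); np.save(f"{n}d.npy",d)
    for k in ["scale","stop","tare_rim","tare_top","power_top","tray","punnet","penetrometer","refractometer","rinse_bottle"]:
        for r in bot.pinpoint(k,n)[:1]:
            u,v=r["at"]; dd=d[int(v),int(u)]; print(n,k,round(r["score"],2),np.round([u,v]),np.round(w(n,(u,v),dd),3))
E
```

```text
0.0 [0.23878186 0.63105994 0.40373517] [-1.06490273e-04  1.79882196e-01  9.83687751e-01 -8.90497745e-04] 0.9991201439745986
top scale 0.35 [249. 231.] [0.64  0.163 0.03 ]
top stop 0.92 [361. 170.] [ 0.766 -0.088  0.097]
top tare_rim 0.7 [462. 224.] [ 0.651 -0.315  0.076]
top tare_top 0.68 [409. 288.] [ 0.508 -0.2    0.041]
top power_top 0.45 [318. 294.] [0.497 0.004 0.044]
top tray 0.95 [360. 238.] [ 0.615 -0.086  0.1  ]
top punnet 0.87 [460. 222.] [ 0.656 -0.312  0.072]
top penetrometer 0.81 [249. 232.] [0.638 0.163 0.032]
top refractometer 0.71 [242. 302.] [0.478 0.178 0.027]
top rinse_bottle 0.96 [468. 287.] [ 0.511 -0.321  0.087]
side stop 0.81 [427. 241.] [ 0.774 -0.087  0.103]
side tare_top 0.73 [335. 340.] [ 0.511 -0.193  0.044]
side power_top 0.66 [358. 268.] [ 0.609 -0.087  0.095]
side tray 0.58 [358. 266.] [ 0.611 -0.086  0.1  ]
side punnet 0.77 [440. 383.] [ 0.642 -0.362  0.063]
side penetrometer 0.78 [324. 212.] [0.642 0.146 0.024]
side refractometer 0.81 [256. 235.] [0.466 0.143 0.022]
side rinse_bottle 0.65 [334. 343.] [ 0.506 -0.197  0.041]
```

View pics/top0.png

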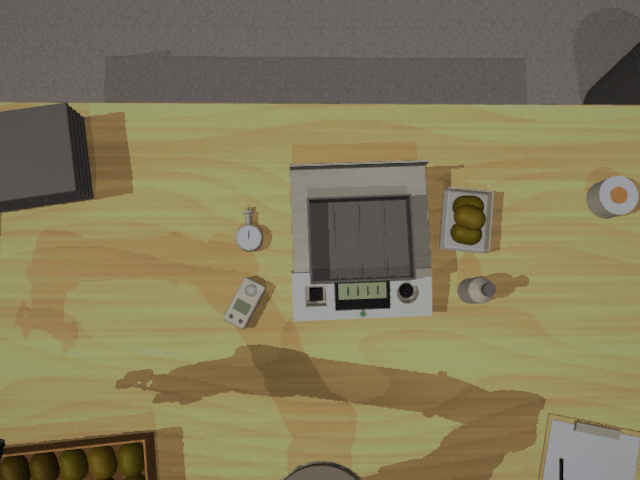

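View pics/side0.png

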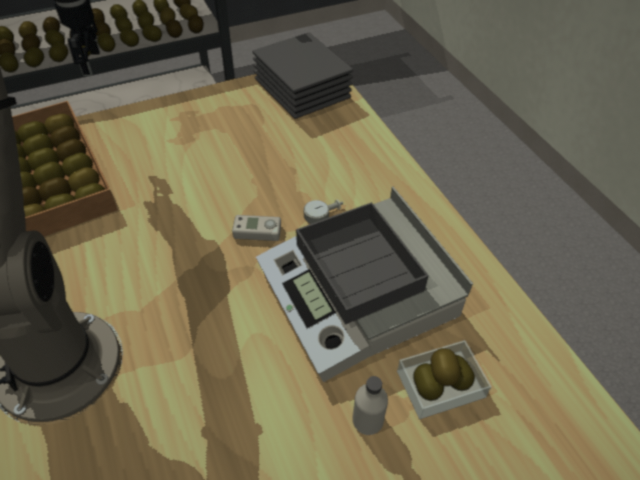

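The top view shows the scale at columns 291–432, rows 162–320. The tray's rim is at (308–413, 196–282), slightly askew. The power well is at (316,294) and the tare well at (407,291). The bottle is at (480,290) and the punnet at (467,220), both to the right of the scale. The side view agrees.

```bash
cat > fit.py <<'E'
from h import *
def cloud(n,d,cm=None):
    K,R,t=cm or cam(n); v,u=np.mgrid[0:480,0:640]; p=np.stack([(u-K[0,2])/K[0,0]*d,(v-K[1,2])/K[1,1]*d,d],-1)
    return (p-t)@R
def sel(P,d,x,y,z):
    m=(d>0)&(P[...,0]>x[0])&(P[...,0]<x[1])&(P[...,1]>y[0])&(P[...,1]<y[1])&(P[...,2]>z[0])&(P[...,2]<z[1]); return P[m]
E
python3 - <<'E'
from fit import *
for n in ["top","side"]:
    d=np.load(n+"d.npy"); P=cloud(n,d)
    s=sel(P,d,(.72,.82),(-.26,.08),(.118,.136)); print(n,"stop",len(s),s.mean(0),np.degrees(np.polyfit(s[:,1],s[:,0],1)),s.min(0),s.max(0))
    for zz in [(.139,.155)]:
        t=sel(P,d,(.45,.75),(-.26,.08),zz); print("tray rim",len(t),cv2.minAreaRect(t[:,:2].astype(np.float32)),t[:,2].mean())
    pan=sel(P,d,(.55,.75),(-.26,.08),(.088,.102)); print("pan",cv2.minAreaRect(pan[:,:2].astype(np.float32)),np.median(pan[:,2]))
    a=sel(P,d,(.42,.82),(-.3,.1),(.045,.155)); a=a[(a[:,1]>-.255)]; print("all",cv2.minAreaRect(a[:,:2].astype(np.float32)))
E
```

```text
top stop 479 [ 0.77380574 -0.0798872   0.12748561] [-2.17237915 44.16225806] [ 0.7657791  -0.23017319  0.11805597] [0.78287339 0.06852559 0.13455269]
tray rim 805 ((0.6110680103302002, -0.0822792574763298), (0.18091362714767456, 0.22018517553806305), 2.3180699348449707) 0.14445610932689695
pan ((0.6503587365150452, -0.0859556645154953), (0.19925996661186218, 0.30621039867401123), 0.01842556521296501) 0.09700977473589009
all ((0.6099977493286133, -0.08735562860965729), (0.3368583619594574, 0.31079718470573425), 2.1763699054718018)
side stop 624 [ 0.77408474 -0.0948564   0.1263711 ] [-2.13588873 44.14918572] [ 0.76552672 -0.23281532  0.11800016] [0.78329581 0.06635122 0.13501196]
tray rim 1122 ((0.6110051274299622, -0.08340179175138474), (0.18294191360473633, 0.2254222184419632), 2.3178250789642334) 0.14380508034735306
pan ((0.6500145792961121, -0.08816748857498169), (0.19994862377643585, 0.3059673309326172), 0.02414555288851261) 0.09775511037070725
all ((0.6106827259063721, -0.08810418844223022), (0.33869731426239014, 0.3158794939517975), 2.0826127529144287)
```

```bash
python3 -m pendant '[[0.0854,0,0,0,-5.7],[0.0854,0,0,0,-5.7],[0.0854,0,0,0,-5.7],[0.0854,0,0,0,-5.75],[0.0854,-0.02,-0.02,0,0],[0.0854,-0.03,-0.025,0,0],[0.0854,-0.03,-0.025,0,0],[0.0854,-0.03,-0.025,0,0],[0.0854,-0.03,-0.025,0,0],[0.0854,-0.03,-0.025,0,0],[0.0854,-0.02,-0.03,0,0],[0.0854,0,-0.03,0,0]]'; python3 - <<'E'
from h import *
from fit import *
o=bot.get_obs(); print(o["t"],o["eef_pos"],o["tool_rot"],o["q"])
for n in ["top"]:
    d=np.load(n+"d.npy"); P=cloud(n,d)
    t=sel(P,d,(.45,.75),(-.26,.08),(.139,.155)); 
    r=t[(t[:,0]>.692)&(t[:,1]<.02)&(t[:,1]>-.18)]; f=t[(t[:,0]<.535)&(t[:,1]<.02)&(t[:,1]>-.18)]
    for e in (r,f): print(len(e),np.degrees(np.arctan(np.polyfit(e[:,1],e[:,0],1)[0])),e[:,0].mean())
E
```

```text
t: 2.1
eef_pos: [0.4409, 0.4307, 0.4047]
tool_rot: [0.001, -0.016, 1.0, -0.0]
contact_force: [0.0, -0.0, 0.6]
gripper_width: 0.999
grasp_force: 0.0
2.1 [0.44093943 0.43066966 0.40465551] [ 1.46325768e-03 -1.58282897e-02  9.99873643e-01 -1.46303969e-04] [-8.79923279e-01  3.80353081e-01  5.93523227e-03  1.70355725e+00
  2.33138494e-04  1.05599738e+00  7.27925576e-01]
221 -2.383019516638456 0.6986317691250129
189 -2.3635717108739316 0.5228537009902242
```

```bash
python3 -m pendant '[[0.0854,-0.003,-0.038,0,-0.3],[0.0854,-0.003,-0.04,0,0],[0.0854,-0.003,-0.04,0,0],[0.0854,-0.003,-0.04,0,0],[0.0854,-0.003,-0.04,0,0],[0.0854,-0.003,-0.04,0,0],[0.0854,-0.003,-0.04,0,0],[0.0854,-0.003,-0.04,0,0],[0.0854,-0.003,-0.04,0,0],[0.0854,-0.003,-0.04,0,0],[0.0854,0,-0.03,0,0],[0.0854,0,0,0,0]]'; python3 - <<'E'
from h import *
o=bot.get_obs(); print(o["q"])
im,d=bot.read_camera("wrist"); cv2.imwrite("pics/w1.png",im); np.save("wd.npy",d); cm=cam("wrist"); np.savez("wc.npz",K=cm[0],R=cm[1],t=cm[2])
for k in ["tare_rim","tare_top","power_top","tray"]:
  for r in bot.pinpoint(k,"wrist")[:1]:
    u,v=r["at"]; print(k,r["score"],r["at"], w("wrist",(u,v),d[int(v),int(u)],cm))
E
```

```text
t: 3.1
eef_pos: [0.484, 0.0002, 0.4051]
tool_rot: [0.0, -0.016, 1.0, -0.001]
contact_force: [-0.4, -0.4, -0.3]
gripper_width: 0.999
grasp_force: 0.0
[-0.33652474  0.15762008  0.23106099  2.01196731 -0.04059427  0.97597021
  1.51767779]
tare_top 0.91 [88.1, 227.0] [ 0.50643619 -0.19096403  0.04163209]
power_top 0.61 [331.8, 223.3] [0.40915258 0.00071349 0.37282177]
tray 0.63 [211.7, 379.8] [ 0.6094453  -0.07737592  0.10014942]
```

View pics/w1.png

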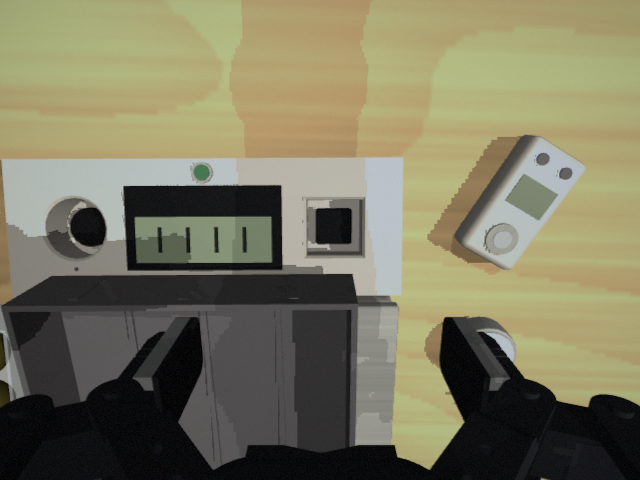

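The wrist view shows the tare well at (86,227), the display, and the power well at (333,226). The tray's front rim is at about row 305, over the deck. Everything agrees with the map to within 3 mm.

```bash
python3 -m pendant '[[0.0854,0,-0.02,0,-0.3],[0.0854,0,0,0,0],[0.0854,0,0,0,0],[0.0854,0,0,0,0]]'; python3 -c "
from h import *
print(bot.get_obs()['tool_rot'],bot.get_obs()['q'])"
```

```text
t: 3.68
eef_pos: [0.4851, -0.0116, 0.4046]
tool_rot: [-0.0, -0.024, 1.0, 0.0]
contact_force: [-0.0, 0.7, 1.1]
gripper_width: 0.999
grasp_force: 0.0
[-6.82452272e-05 -2.44283767e-02  9.99701558e-01  2.12872480e-04] [-0.31526851  0.160539    0.23643982  2.01004693 -0.04574592  0.97599782
  1.56354877]
```

```bash
python3 -m pendant '[[0.0854,-0.003,-0.025,0,0.6],[0.0854,-0.004,-0.025,0,0],[0.0854,0,-0.025,0.01,0],[0.0854,0,0,0.025,0],[0.0854,0,0,0.025,0],[0.0854,0,0,0.025,0],[0.0854,0,0,0.02,0],[0.0854,0,0,0.015,0],[0.0854,0,0,0.01,0],[0.0854,0,0,0.005,0],[0.0854,0,0,0,0],[0.0854,0,0,0,0]]'; python3 -c "
from h import *
print(bot.get_obs()['tool_rot'],bot.get_obs()['q'])
im,d=bot.read_camera('side'); cv2.imwrite('pics/s2.png',cv2.resize(im[150:400,220:520],None,fx=2,fy=2))"
```

```text
t: 4.68
eef_pos: [0.4955, -0.0872, 0.2702]
tool_rot: [0.0, -0.019, 1.0, 0.0]
contact_force: [-0.1, -0.2, -0.1]
gripper_width: 1.0
grasp_force: 0.0
[ 3.29475348e-04 -1.87255052e-02  9.99824607e-01  4.85281713e-05] [-0.15845733  0.38766269  0.2544156   2.09249015 -0.1525651   0.67780717
  1.80519131]
```

View pics/s2.png

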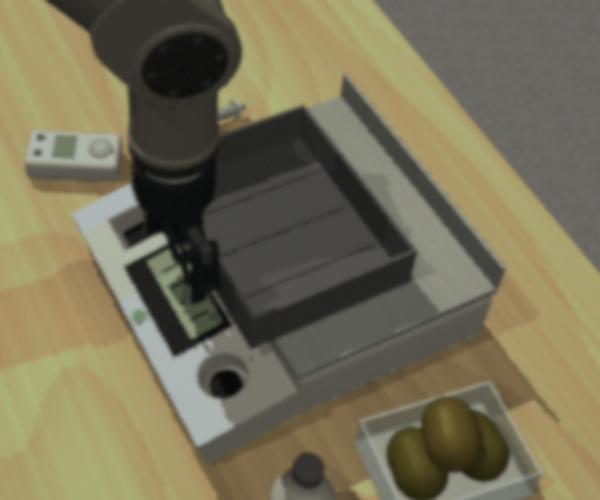

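The fingers are down in front of the tray's front wall, over the display at (190,265) in the crop. The tray is still clear of them. Now I'll push.

```bash
python3 -m pendant '[[0.0854,-0.005,0,0,0],[0.0854,-0.006,0,0,0],[0.0854,-0.006,0,0,0],[0.0854,-0.006,0,0,0],[0.0854,-0.006,0,0,0],[0.0854,-0.006,0,0,0],[0.0854,-0.006,0,0,0],[0.0854,-0.006,0,0,0],[0.0854,-0.006,0,0,0],[0.0854,-0.006,0,0,0],[0.0854,-0.005,0,0,0],[0.0854,0,0,0,0]]'; python3 - <<'E'
from fit import *
for n in ["side","top"]:
  im,d=bot.read_camera(n); P=cloud(n,d)
  t=sel(P,d,(.5,.764),(-.26,.08),(.139,.150)); r=t[(t[:,1]<.02)&(t[:,1]>-.18)&(t[:,0]>.71)]
  p=np.polyfit(r[:,1],r[:,0],1); print(n,len(r),np.degrees(p[0]),np.polyval(p,-.083), r[:,0].max(),t[:,2].mean())
E
```

```text
t: 5.73
eef_pos: [0.5605, -0.0849, 0.2697]
tool_rot: [0.001, -0.019, 1.0, -0.0]
contact_force: [0.8, -0.9, 0.4]
gripper_width: 1.0
grasp_force: 0.0
side 273 -2.2147685509816233 0.7485225284518451 0.7559781475989001 0.14364201351815648
top 235 -2.244103892813307 0.748515599147419 0.7543245799112028 0.14435176222858878
```

```bash
python3 -m pendant '[[0.0854,-0.004,0,0,0],[0.0854,-0.004,0,0,0],[0.0854,-0.004,0,0,0],[0.0854,-0.003,0,0,0],[0.0854,-0.002,0,0,0],[0.0854,0,0,0,0]]'; python3 -m pendant '[[0.0854,-0.002,0,0,0],[0.0854,0,0,0,0]]';python3 -m pendant '[[0.0854,-0.001,0,0,0],[0.0854,0,0,0,0]]'
```

```text
t: 6.33
eef_pos: [0.5766, -0.0844, 0.2697]
tool_rot: [0.0, -0.019, 1.0, -0.0]
contact_force: [0.7, 0.1, -1.5]
gripper_width: 0.998
grasp_force: 0.0
t: 6.5
eef_pos: [0.5782, -0.0844, 0.2697]
tool_rot: [0.0, -0.019, 1.0, 0.0]
contact_force: [-0.9, 0.2, 0.4]
gripper_width: 1.002
grasp_force: 0.6
t: 6.67
eef_pos: [0.579, -0.0844, 0.2697]
tool_rot: [-0.0, -0.018, 1.0, 0.0]
contact_force: [-2.4, 0.2, 0.4]
gripper_width: 1.001
grasp_force: 1.0
```

```bash
for i in 1 ; do python3 -m pendant '[[0.0854,-0.001,0,0,0],[0.0854,0,0,0,0]]'; python3 -m pendant '[[0.0854,-0.001,0,0,0],[0.0854,0,0,0,0]]'; done; python3 - <<'E'
from fit import *
for n in ["side","top"]:
  im,d=bot.read_camera(n); P=cloud(n,d)
  t=sel(P,d,(.5,.79),(-.26,.08),(.138,.150)); r=t[(t[:,1]<.02)&(t[:,1]>-.18)&(t[:,0]>.71)]
  p=np.polyfit(r[:,1],r[:,0],1); print(n,len(r),np.degrees(p[0]),np.polyval(p,-.083), r[:,0].max(),t[:,2].mean())
cv2.imwrite('pics/t3.png',cv2.resize(im[140:340,270:450],None,fx=3,fy=3))
E
```

```text
t: 6.83
eef_pos: [0.5801, -0.0844, 0.2697]
tool_rot: [0.0, -0.018, 1.0, -0.0]
contact_force: [-2.0, -0.1, 1.5]
gripper_width: 0.998
grasp_force: 1.0
t: 7.0
eef_pos: [0.5812, -0.0843, 0.2697]
tool_rot: [0.0, -0.018, 1.0, -0.0]
contact_force: [-1.6, 0.4, 0.4]
gripper_width: 0.999
grasp_force: 0.9
side 288 -2.056653580784601 0.7686831744664868 0.7766983478929527 0.14347305188110365
top 237 -2.142863143547941 0.7688434487726512 0.7741115970734171 0.14387892872472788
```

View pics/t3.png

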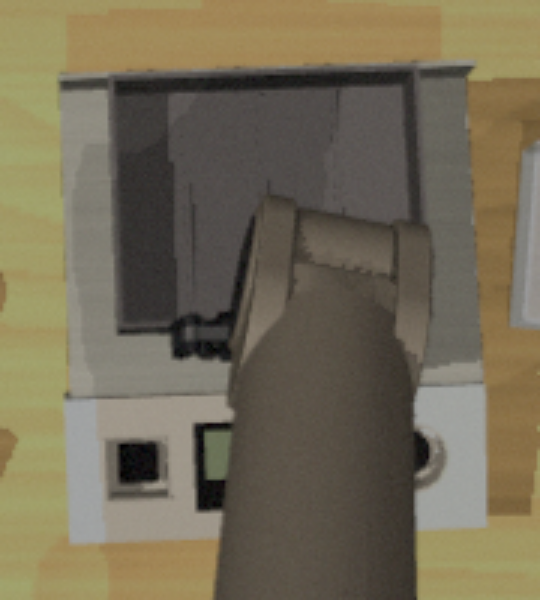

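The tray's rear rim is within a pixel or so of the stop (row ~75 in the crop), but no firm contact force has shown yet. I'll keep going in small steps.

```bash
python3 -m pendant '[[0.0854,-0.001,0,0,0],[0.0854,0,0,0,0]]' | grep -E "eef|contact"; python3 -m pendant '[[0.0854,-0.001,0,0,0],[0.0854,0,0,0,0]]'| grep -E "eef|contact"; python3 -m pendant '[[0.0854,-0.001,0,0,0],[0.0854,0,0,0,0]]'| grep -E "eef|contact"
```

```text
eef_pos: [0.5822, -0.0843, 0.2697]
contact_force: [-2.2, -0.2, 1.0]
eef_pos: [0.5825, -0.0843, 0.2697]
contact_force: [-5.7, 0.5, 3.9]
eef_pos: [0.5828, -0.0844, 0.2695]
contact_force: [-9.2, 0.7, 5.7]
```

```bash
python3 -m pendant '[[0.0854,-0.001,0,0,0],[0.0854,0,0,0,0],[0.0854,0,0,0,0]]'| grep -E "eef|contact"; python3 -m pendant '[[0.0854,0.003,0,0,0],[0.0854,0.005,0,0,0],[0.0854,0.012,0,0,0],[0.0854,0.02,0,0,0],[0.0854,0.02,0,-0.01,0],[0.04,0.02,0,-0.03,0],[0,0.01,-0.02,-0.02,0],[0,0,-0.03,0,0],[0,0,-0.03,0,0],[0,0,-0.02,0,0],[0,0,0,0,0],[0,0,0,0,0]]'; python3 - <<'E'
from fit import *
for n in ["side","top"]:
  im,d=bot.read_camera(n); P=cloud(n,d)
  s=sel(P,d,(.72,.82),(-.26,-.2),(.120,.136)); s2=sel(P,d,(.72,.82),(.035,.08),(.120,.136)); s=np.vstack([s,s2]); q=np.polyfit(s[:,1],s[:,0],1)
  t=sel(P,d,(.5,.79),(-.26,.08),(.138,.150)); r=t[(t[:,1]<.02)&(t[:,1]>-.18)&(t[:,0]>.71)]
  p=np.polyfit(r[:,1],r[:,0],1); print(n,"tray",len(r),np.degrees(p[0]),np.polyval(p,-.083),"stop",len(s),np.degrees(q[0]),np.polyval(q,-.083),"rect",cv2.minAreaRect(t[:,:2].astype(np.float32)))
  for k in ["tare_rim","tare_top"]:
   for r in bot.pinpoint(k,n)[:1]:
    u,v=r["at"]; print(k,r["score"],r["at"], w(n,(u,v),d[int(v),int(u)]))
im,d=bot.read_camera("wrist"); cv2.imwrite("pics/w4.png",im)
for k in ["tare_rim","tare_top"]:
  for r in bot.pinpoint(k,"wrist")[:1]:
    u,v=r["at"]; print(k,r["score"],r["at"], w("wrist",(u,v),d[int(v),int(u)]), plane("wrist",(u,v),.064))
E
```

```text
eef_pos: [0.5831, -0.0844, 0.2694]
contact_force: [-12.3, -0.3, 8.9]
t: 8.85
eef_pos: [0.4988, -0.1886, 0.33]
tool_rot: [0.001, -0.017, 1.0, -0.0]
contact_force: [1.3, 0.6, 1.4]
gripper_width: 0.009
grasp_force: 0.0
side tray 295 -2.0964244122934574 0.7695453589973928 stop 105 -2.0936666260260304 0.7738266043327303 rect ((0.682843029499054, -0.08152690529823303), (0.1831144541501999, 0.22489340603351593), 2.2823233604431152)
tare_rim 0.2 [386.7, 255.6] [ 0.67721627 -0.08516467  0.1010688 ]
tare_top 0.52 [333.5, 338.3] [ 0.50735324 -0.19131567  0.0487566 ]
top tray 248 -2.2490593487362744 0.7697717618406599 stop 103 -2.172376297639787 0.7740498690362664 rect ((0.6823298931121826, -0.07994066178798676), (0.18115994334220886, 0.22065617144107819), 2.069005012512207)
tare_rim 0.44 [308.9, 246.0] [ 0.50605725 -0.19446433  0.04314971] [ 0.49932744 -0.19407567  0.064     ]
tare_top 0.67 [308.9, 244.1] [ 0.50493433 -0.19470735  0.04249955] [ 0.49810426 -0.19429976  0.064     ]
```

View pics/w4.png

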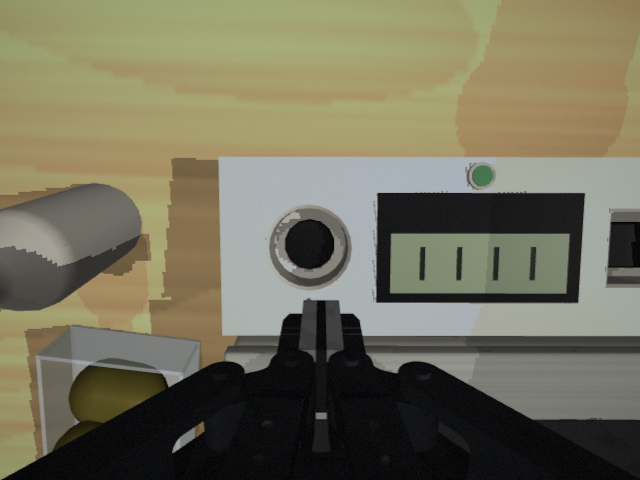

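The tray is flush: rear face at 0.772, and the stop face at 0.772 with the same yaw. In the wrist view the tare well is centred at (311,247), its key at (309,244), and the shut fingertips at (321,305). Now I'll centre over the well and go down.

```bash
python3 -m pendant '[[0,-0.002,-0.0055,0,0],[0,0,0,0.02,0],[0,0,0,0.02,0],[0,0,0,0.015,0],[0,0,0,0.01,0],[0,0,0,0.01,0],[0,0,0,0,0],[0,0,0,0,0]]'; python3 -m pendant '[[0,0,0,0.008,0],[0,0,0,0.008,0],[0,0,0,0.006,0],[0,0,0,0,0],[0,0,0,0,0]]'
```

```text
t: 9.97
eef_pos: [0.5011, -0.1931, 0.2546]
tool_rot: [-0.0, -0.018, 1.0, -0.0]
contact_force: [-0.2, 1.0, -0.4]
gripper_width: 0.0
grasp_force: 0.0
t: 10.38
eef_pos: [0.5008, -0.1928, 0.2323]
tool_rot: [-0.0, -0.018, 1.0, 0.0]
contact_force: [0.1, 0.4, 0.1]
gripper_width: 0.0
grasp_force: 0.0
```

```bash
python3 -m pendant '[[0,0,-0.001,0.004,0],[0,0,0,0.004,0],[0,0,0,0,0]]' | grep -E "eef|contact"; python3 -m pendant '[[0,0,0,0.003,0],[0,0,0,0,0]]' | grep -E "eef|contact"; python3 -m pendant '[[0,0,0,0.002,0],[0,0,0,0,0]]' | grep -E "eef|contact"
```

```text
eef_pos: [0.5008, -0.1939, 0.2241]
contact_force: [-0.3, 0.7, -0.8]
eef_pos: [0.5009, -0.1938, 0.2213]
contact_force: [0.3, 0.4, 0.5]
eef_pos: [0.501, -0.1938, 0.2195]
contact_force: [0.3, 0.5, 0.5]
```

```bash
python3 -m pendant '[[0,0,0,0.0015,0],[0,0,0,0,0]]' | grep -E "eef|contact"; python3 -m pendant '[[0,0,0,0.0015,0],[0,0,0,0,0]]' | grep -E "eef|contact"
```

```text
eef_pos: [0.5012, -0.1939, 0.2182]
contact_force: [-0.4, 0.5, 1.8]
eef_pos: [0.5014, -0.1938, 0.2168]
contact_force: [0.3, 0.5, 3.2]
```

```bash
python3 -m pendant '[[0,0,0,0.0055,0],[0,0,0,0,0],[0,0,0,0,0],[0,0,0,0,0]]' | grep -E "^t|eef|contact"
```

```text
t: 11.63
eef_pos: [0.5018, -0.194, 0.2133]
tool_rot: [0.001, -0.018, 1.0, 0.0]
contact_force: [-5.6, 3.6, 25.7]
```

```bash
python3 -m pendant '[[0,0,0,0,0],[0,0,0,0,0],[0,0,0,0,0]]' | grep -E "^t|eef|contact"; python3 -m pendant '[[0,0,0,-0.01,0],[0,0,0,-0.012,0],[0,0,0,-0.015,0],[0,0,0,-0.02,0],[0,0,0,-0.03,0],[0,0,0,-0.03,0],[0,0,0,-0.03,0],[0,0.02,0,-0.02,0],[0,0.02,0.03,0,0],[0,0,0.03,0,0],[0,0,0,0,0],[0,0,0,0,0]]'; python3 - <<'E'
from fit import *
for n in ["side","top"]:
  im,d=bot.read_camera(n); P=cloud(n,d)
  t=sel(P,d,(.5,.79),(-.26,.08),(.138,.150)); r=t[(t[:,1]<.02)&(t[:,1]>-.18)&(t[:,0]>.71)]
  p=np.polyfit(r[:,1],r[:,0],1); print(n,np.degrees(p[0]),np.polyval(p,-.083))
  if n=="side": cv2.imwrite('pics/s5.png',im)
im,d=bot.read_camera("wrist")
for r in bot.pinpoint("tare_top","wrist")[:1]:
    u,v=r["at"]; print(r["score"],r["at"], w("wrist",(u,v),d[int(v),int(u)]))
E
```

```text
t: 11.88
eef_pos: [0.5018, -0.194, 0.2133]
tool_rot: [0.001, -0.018, 1.0, 0.0]
contact_force: [-4.2, 3.3, 25.2]
t: 12.88
eef_pos: [0.4586, -0.1339, 0.3785]
tool_rot: [0.0, -0.02, 1.0, 0.0]
contact_force: [-0.4, -0.2, -0.6]
gripper_width: 0.003
grasp_force: 0.0
side -2.048674699607808 0.7697003233937872
top -2.1228595142820135 0.7697612095452648
0.76 [248.0, 269.7] [ 0.50315202 -0.1927187   0.04281026]
```

View pics/s5.png

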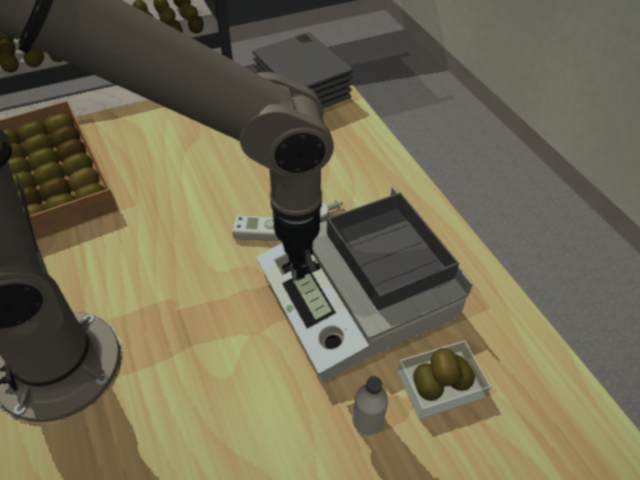

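The tray is still flat against the stop (rear edge along about (395,195)–(458,262)). The tare key is back up, the neighbours haven't moved, and the arm is clear.

```bash
python3 -c "
from station import bot
print(bot.hand_in())"
```

```text
the job is handed in; nothing more can be done
None
```

I pushed the tray flat against the back stop, then pressed the tare key fully down for about half a second and let it come back up; the on/off key and the items beside the scale were left alone, and I handed the job in at about 13 s.

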